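Step the reading turret to the copper sample and take the reading

TASK

Push the orange tab of the reading station's turret sideways with the fingertips until the black reading head stands centred over the copper-coloured sample (the small pinkish one); only then press the green button fully down to take the reading, and let go. Just push and press, gently: do not squeeze or force the turret, leave all samples sitting in their cups and the mouse, jar, key and marker where they are.

Things in the scene. Friction and masses are not known exactly. Their poses are not given: they have to be found in the camera images.
- station: Rotary reading station standing fixed on the bench: a grey round base 280 mm across and 18 mm high, origin at the centre of its underside, on the turret's upright axis. Four black ring cups (inner diameter 44 mm, walls 7 mm above the base) stand on its far half, centres 105 mm from the axis at about -62, -28, +28 and +62 degrees from the station's +x axis (counterclockwise from above positive). Its -x side has a tongue with a pedestal for the green button.
- turret (a joint): Angle of the turret in rad, counterclockwise from above positive, about the station's upright axis (through the station's origin). At 0 the reading arm points along the station's +x axis, between the two middle cups, and the tab along its -x axis. Range -1.35 to 1.35, at the start somewhere in -0.15 to 0.15. It has no clicks: dry friction of about 0.22 N m (about 3 N of push at the tab) holds it wherever it is left.
- tab (a point): Centre of the orange upright push tab at the turret's back end, opposite the reading arm, 80 mm from the axis. The tab is an upright fin 32 mm long radially, 10 mm thick across, 36 mm high, its top 92 mm and its foot 56 mm above the bench; push it sideways on its flat side. The turret's highest other part is the head, 82 mm above the bench. Its x axis points along the reading arm (from the tab to the turret's axis), z up.
- head_tip (a point): Centre of the lower end of the black reading head (24 mm in diameter, with an orange ring) at the end of the aluminium arm, 105 mm from the axis and 53 mm above the bench; it passes above the samples without touching them.
- read_button_top (a point): Centre of the top of the green push button (28 mm in diameter) on the pedestal at the station's -x side, 148 mm from the axis. Pressed straight down.
- read_button (a joint): Travel of the green button in m: 0 up, 0.006 fully down. A spring of about 5 N at full travel brings it back up.
- copper_sample: Copper-coloured (pinkish) metal cylinder with one dark burn spot on top, the smallest of the four, 30 mm in diameter, 22 mm high, loose in one of the four cups, standing on the base; origin at the centre of its underside. Which cup differs from start to start.
- spotted_sample: Light grey metal cylinder with a double dark burn spot on top, 39 mm in diameter, 30 mm high, loose in another cup; origin at the centre of its underside.
- dark_sample: Dark grey metal cylinder, 40 mm in diameter, 31 mm high, loose in another cup; origin at the centre of its underside.
- grey_sample: Plain light grey metal cylinder, 38 mm in diameter, 26 mm high, loose in another cup; origin at the centre of its underside.
- mouse: Black computer mouse, 104 x 58 x 40 mm, bystander on the right of the bench; origin at the centre of its underside.
- sample_jar: White screw-cap sample tube, 36 mm in diameter, 69 mm high, upright bystander on the left; origin at the centre of its underside.
- stand_key: Flat dark key with a small light knob, 34 x 78 x 18 mm, bystander at the near left; origin at the centre of its underside.
- marker: White and black marker pen, 16 x 130 x 16 mm, lying as a bystander at the near right of the bench; origin at the centre of its underside.

How it is judged:
On the way, in this order (a step that is already met when the one before it is completed fails the run):
1. the reading head stands still over the copper sample, within 10 mm of its centre (horizontal distance between head_tip and copper_sample below 0.01 m and velocity of joint turret between -0.1 and 0.1 rad/s), for 0.2 s.
2. the green button is pressed down with the head still over the copper sample (horizontal distance between head_tip and copper_sample below 0.01 m and value of joint read_button above 0.0045 m), for 0.05 s.
At the end, for the whole second after the job is handed in: The reading head's tip is within 10 mm (seen from above) of the copper sample's centre and at rest, the button has been pressed (4.5 mm or more of 6 mm) there and is up again, every sample is within 12 mm and every bystander within 20 mm of where it started (horizontal distance between head_tip and copper_sample below 0.01 m and velocity of joint turret between -0.05 and 0.05 rad/s and value of joint read_button below 0.0015 m and distance of each of copper_sample, spotted_sample, dark_sample, grey_sample from where it was at the start of the episode below 0.012 m and distance of each of mouse, sample_jar, stand_key, marker from where it was at the start of the episode below 0.02 m); the robot touches nothing.
It fails at once if the green button is pressed while the reading head is not over the copper sample (value of joint read_button above 0.003 m and horizontal distance between head_tip and copper_sample above 0.013 m).
It fails at once if a sample is shifted out of its cup, lifted or carried (distance of any of copper_sample, spotted_sample, dark_sample, grey_sample from where it was at the start of the episode above 0.012 m).
It fails at once if a bystander (mouse, jar, stand key, marker) is disturbed (distance of any of mouse, sample_jar, stand_key, marker from where it was at the start of the episode above 0.02 m).
It fails at once if the turret is squeezed or forced with more than 40 N (contact force between the fingers and turret above 40 N).
It also fails if it takes over 43 s, if anything falls off the work surface, if the arm or the gripper's body presses on something with over 40 N, if the wrist force passes 120 N, or if a joint passes its speed limit or range.

ROBOT

A 6-joint arm with a two-finger parallel gripper is mounted at the origin on a cart in front of the work surface, level with it; the furniture and walls round the work are solid. World frame = base frame: x ahead of the robot, y to its left, z up, the work surface at z = 0. Lengths are in m, angles in rad, forces in N, time in s.
With the tool pointing down it reaches from about 0.425 to 1.125 m from the base axis. Payload 14.9 kg.
Tool frame: the origin (TCP) lies midway between the tips of the shut fingers; the grasp point (between the pads) lies 19 mm behind it; z points along the fingers, y is the line along which they close (so a half turn about z gives the same grasp; the last joint's range is limited). The gripper opens to 91 mm and grips with 3 to 60 N. Pads are 32 mm wide; open, the fingers measure 118 mm over their backs; the gripper's body (76 mm by 178 mm) begins 60 mm behind the grasp point.
Start: joints at [1.297, 0.379, 1.734, -0, 1.028, -0.033], TCP at [0.167, 0.68, 0.214] pointing down, gripper open.
Joint ranges: [-2.77, 2.77], [-0.74, 2.19], [0, 2.66], [-1.06, 4.2], [0.31, 2.87], [-3.08, 3.08]. Speed limits (rad/s): [1.89, 1.89, 2.39, 3.14, 3.14, 3.14].

INTERFACE

Orientations are given as a unit quaternion [w, x, y, z].
In Python, from rig import r gives the robot as it stands. The module is installed in compiled form; this text tells all that it offers. Calls block until the motion is done:
- r.move_ptp(position, orientation): joint-space move of the TCP to a pose.
- r.movel(position, rotation=None, speed=0.15, contact_N=None): straight line of the TCP; rotation=None keeps the orientation; speed is the mean speed in m/s. With contact_N (N) it stops when the force on the tool has changed by that much, and returns True; else False.
- r.move_j(angles): joint-space move.
- r.open_gripper() and r.grab(): open the fingers fully, or close them until they stop; the grip force is fixed at half the most.
- r.pause(seconds).
- r.inverse_kinematics(position, orientation): joint angles nearest the present ones, or None.
- r.read_state(): the state.
- r.capture(name): name is "scene" or "side" or "wrist"; returns a dict with "img" (400x640x3 uint8, red, green, blue), "depth" (400x640 float32, m along the optical axis (not along the pixel's ray), 0 where there is no reading), "intrinsics" (3x3 intrinsics, pixels), "distortion" ([k1, k2, p1, p2, k3] as OpenCV has them; the pictures are not rectified), "R" (3x3) and "t" (3): a world point X has camera coordinates R X + t; the wrist camera has in their place "mount" (4x4, takes a point from camera to tool coordinates, whose origin is the TCP and whose axes are the flange's). Camera axes: x right, y down, z forward; pixel columns grow to the right and rows downward; lengths in m; the calibration is good to about 2 mm. A picture is of the moment at which its call begins: read the wrist's pose just before it.
A pose or a line that the arm cannot do raises r.IKError and nothing moves.
- r.hand_in(): hands the job in; it is judged then, once.
Trained networks look in a picture, given as the dict that the camera call returned (one of the last four; its "shot" number tells which), for a name from the list of things; names that differ only in an ending like _2 or _b are one class to them, and where a whole thing is asked for, a point or a joint stands for the part that bears it (a point fixed in the world has none). Each returns a list of dicts, best first, with "confidence" (0 to 1); they miss things now and then, are a little off and sometimes report something else, mostly with a low value. They report only what shows in the picture. A call takes as long as a camera call.
- r.search_frame(target, picture): "at" ([x, y, z] in m, in world coordinates, good to about 4 mm: the middle of the surface that is visible of it).
The state is a dict: "time": time; "joints": joint angles; "joint_velocities": joint speeds; "effort": joint torques, N m; "position": TCP position; "tool_rot": TCP orientation; "ft_force": force on the tool from outside, world axes, zero at the start; "ft_torque": the same for the moment, N m; "finger_gap": finger opening in m; "grip_force": force on a finger pad.
Only numpy, scipy, OpenCV 4.12 (cv2) and the standard library are available. Lean on these libraries where they do the work, as an engineer would, in place of code of your own. Each camera call takes 0.05 s, during which the arm holds its last target. There are 200 camera calls.

## Working session

There is one attempt and no reset: what is moved stays moved. The work goes in short steps, each a Python script; the robot and the scene stay as the last script left them, time stands still between calls to the robot, and variables do not carry over. Pictures are saved under pics/ and viewed, at most 10 in all, crops included, and the job is handed in when it is done.

```bash
mkdir -p pics; python3 - <<'E'
from rig import r
import cv2,numpy as np
s=r.read_state();print(s['time'],s['position'],s['tool_rot'],s['finger_gap'])
for c in ["scene","side"]:
    p=r.capture(c);cv2.imwrite(f"pics/{c}0.png",p["img"][:,:,::-1])
    print(c,(-p["R"].T@p["t"]).round(3))
    for n in ["station","tab","head_tip","read_button_top","copper_sample","spotted_sample","dark_sample","grey_sample","mouse","sample_jar","stand_key","marker"]:
        print(n,[(np.round(d["at"],3).tolist(),round(d["confidence"],2)) for d in r.search_frame(n,p)[:2]])
print(r.read_state()['time'])
E
```

```text
0.0 [0.16682485 0.6794161  0.21329483] [-9.51387993e-05  1.20122955e-01  9.92758867e-01 -5.46533752e-04] 0.09112165010140119
scene [ 0.078 -0.978  0.926]
station [([0.585, -0.006, 0.019], 0.82)]
tab [([0.613, 0.002, 0.074], 0.75)]
head_tip [([0.613, -0.001, 0.068], 0.83), ([0.687, -0.067, 0.048], 0.58)]
read_button_top []
copper_sample [([0.693, 0.075, 0.047], 0.65), ([0.721, 0.03, 0.026], 0.57)]
spotted_sample [([0.688, -0.067, 0.048], 0.58)]
dark_sample [([0.689, 0.078, 0.046], 0.61)]
grey_sample [([0.633, -0.099, 0.047], 0.56)]
mouse [([0.547, -0.366, 0.027], 0.62), ([0.614, 0.004, 0.069], 0.22)]
sample_jar [([0.374, 0.317, 0.042], 0.82)]
stand_key [([0.359, 0.224, 0.003], 0.69), ([0.689, -0.068, 0.048], 0.69)]
marker [([0.439, -0.309, 0.016], 0.55)]
side [ 0.51  -1.165  0.995]
station [([0.598, -0.007, 0.019], 0.89)]
tab [([0.613, -0.003, 0.072], 0.86)]
head_tip [([0.617, 0.001, 0.063], 0.87), ([0.696, 0.078, 0.048], 0.4)]
read_button_top []
copper_sample [([0.385, 0.319, 0.047], 0.21)]
spotted_sample [([0.684, -0.07, 0.049], 0.48)]
dark_sample [([0.696, 0.074, 0.047], 0.48)]
grey_sample []
mouse [([0.554, -0.359, 0.036], 0.87), ([0.615, 0.001, 0.071], 0.44)]
sample_jar [([0.384, 0.314, 0.046], 0.71)]
stand_key []
marker [([0.641, -0.096, 0.044], 0.71), ([0.438, -0.301, 0.014], 0.53)]
1.3
```

View pics/scene0.png

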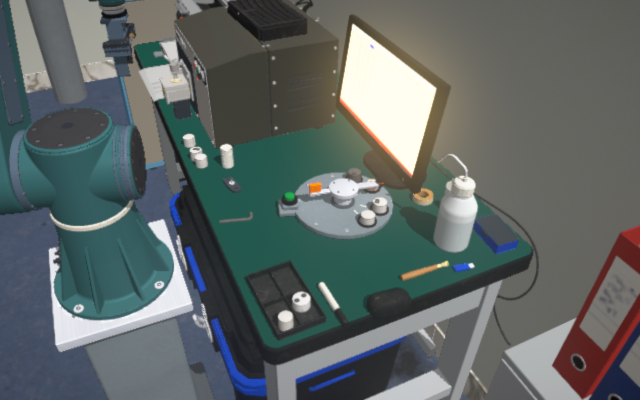

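View pics/side0.png

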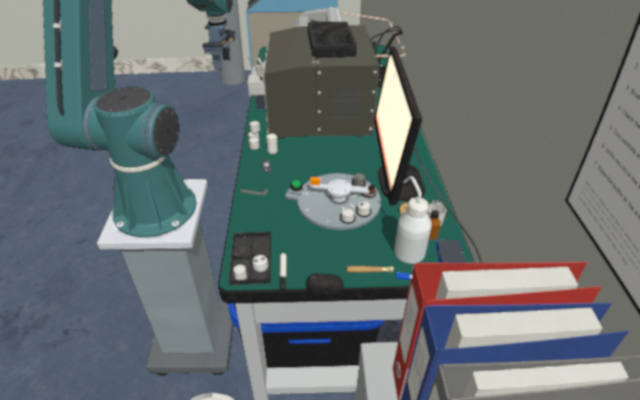

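The scene view shows the button at (289,198), the tab at (315,188), and the arm reaching right towards two cups at about (355,175) and (374,184). The near cups at (368,217) and (379,205) hold light grey samples. I'll take a close look with the wrist camera.

```bash
cat > h.py <<'E'
from rig import r
import cv2,numpy as np
from scipy.spatial.transform import Rotation as Ro
def M(q): return Ro.from_quat(np.roll(q,-1)).as_matrix()
def wristcap(name=None):
    s=r.read_state();p=r.capture("wrist")
    T=np.eye(4);T[:3,:3]=M(s['tool_rot']);T[:3,3]=s['position'];p['W']=T@p['mount']
    if name: cv2.imwrite(f"pics/{name}.png",p['img'][:,:,::-1]);np.savez(f"pics/{name}.npz",img=p['img'],depth=p['depth'],K=p['intrinsics'],D=p['distortion'],W=p['W'])
    return p
def ray(K,D,uv): return cv2.undistortPoints(np.array([[uv]],float),K,D)[0,0]
def at_depth(p,uv):
    x,y=ray(p['intrinsics'],p['distortion'],uv);u,v=map(int,uv);z=np.median(p['depth'][v-1:v+2,u-1:u+2])
    return (p['W']@[x*z,y*z,z,1])[:3]
def at_z(p,uv,h):
    x,y=ray(p['intrinsics'],p['distortion'],uv);d=p['W'][:3,:3]@[x,y,1];o=p['W'][:3,3]
    return o+d*(h-o[2])/d[2]
Q=[0,0,1,0]   # tool x -> -x world, y -> y, z down
E
python3 - <<'E'
from h import *
p=r.capture("scene");print(p['img'].shape)
print(r.capture("wrist")['mount'].round(3))
T=np.eye(4);T[:3,:3]=p['R'].T;T[:3,3]=-p['R'].T@p['t'];p['W']=T
for uv in [(289,198),(315,188),(343,186)]: print(uv,at_depth(p,uv).round(3))
print(r.inverse_kinematics([0.6,0,0.36],Q), r.inverse_kinematics([0.6,0,0.36],[0,1,0,0]))
E
```

```text
(400, 640, 3)
[[ 0.001 -0.955 -0.296  0.084]
 [ 1.     0.001  0.002 -0.   ]
 [-0.001 -0.296  0.955 -0.171]
 [ 0.     0.     0.     1.   ]]
(289, 198) [0.473 0.041 0.053]
(315, 188) [0.541 0.023 0.079]
(343, 186) [0.619 0.01  0.071]
[-3.88431003e-02  7.84605847e-02  1.82877533e+00 -4.44089210e-16
  1.23435673e+00 -1.60963943e+00] [-3.88431003e-02  7.84605847e-02  1.82877533e+00 -4.44089210e-16
  1.23435673e+00  1.53195323e+00]
```

```bash
python3 - <<'E'
from h import *
p=r.capture("scene")
T=np.eye(4);T[:3,:3]=p['R'].T;T[:3,3]=-p['R'].T@p['t'];p['W']=T
for uv in [(185,45),(215,130),(245,70),(330,40),(300,80),(250,128),(240,10),(305,8),(350,120),(410,165),(435,60),(355,25)]: print(uv,at_depth(p,uv).round(3))
j0=np.array(r.read_state()['joints']);j1=r.inverse_kinematics([0.6,0,0.36],Q);print(j1)
E
```

```text
(185, 45) [0.364 0.663 0.266]
(215, 130) [0.372 0.393 0.093]
(245, 70) [0.48  0.393 0.272]
(330, 40) [0.757 0.397 0.32 ]
(300, 80) [0.656 0.395 0.206]
(250, 128) [0.483 0.393 0.074]
(240, 10) [0.543 0.615 0.372]
(305, 8) [0.975 1.094 0.177]
(350, 120) [0.781 0.285 0.094]
(410, 165) [ 0.776 -0.064  0.146]
(435, 60) [1.02  0.21  0.289]
(355, 25) [0.818 0.356 0.373]
[-3.88431003e-02  7.84605847e-02  1.82877533e+00 -4.44089210e-16
  1.23435673e+00 -1.60963943e+00]
```

```bash
python3 - <<'E'
from h import *
r.movel([0.125,0.505,0.45],speed=0.3)
print(r.read_state()['time'])
r.move_ptp([0.52,0,0.45],Q);print(r.read_state()['time'])
r.move_ptp([0.6,0,0.36],Q)
p=wristcap("w1");s=r.read_state();print(s['time'],s['position'])
for n in ["station","tab","head_tip","read_button_top","copper_sample","spotted_sample","dark_sample","grey_sample"]:
    print(n,[(np.round(d["at"],3).tolist(),round(d["confidence"],2)) for d in r.search_frame(n,p)[:2]])
E
```

```text
2.5917
4.875
5.475 [5.99851221e-01 2.62823042e-04 3.61643443e-01]
station [([0.586, 0.021, 0.015], 0.71), ([0.478, 0.056, 0.054], 0.51)]
tab [([0.621, 0.014, 0.069], 0.61)]
head_tip [([0.624, 0.008, 0.07], 0.56)]
read_button_top [([0.478, 0.055, 0.056], 0.55), ([0.621, 0.012, 0.073], 0.52)]
copper_sample [([0.72, 0.033, 0.044], 0.83)]
spotted_sample [([0.688, -0.059, 0.049], 0.95), ([0.621, 0.008, 0.071], 0.34)]
dark_sample [([0.48, 0.057, 0.055], 0.67), ([0.688, 0.086, 0.05], 0.65)]
grey_sample [([0.641, -0.091, 0.042], 0.66)]
```

View pics/w1.png

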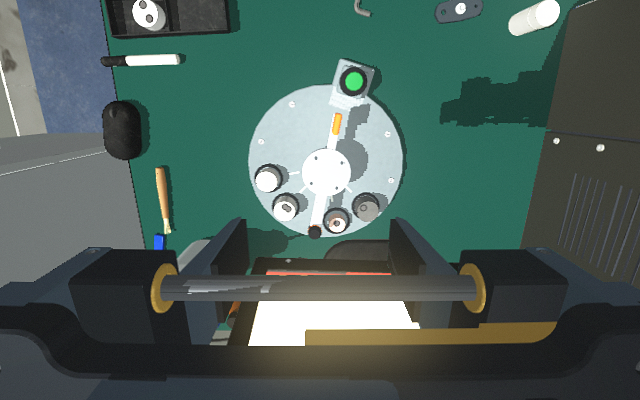

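The wrist view (image up is towards the robot, right is +y) shows the button (354,81), tab (337,124), hub (327,172), head (315,232) and copper sample with one spot (336,222). The spotted sample is at (286,207), the dark one at (367,207) and the plain grey one at (267,179). I'll turn these into positions using the known heights.

```bash
cat >> h.py <<'E'
def blob(p,lo,hi,box):
    """centroid of the largest HSV blob in box (u0,v0,u1,v1), pixels"""
    u0,v0,u1,v1=box;m=cv2.inRange(cv2.cvtColor(p['img'][v0:v1,u0:u1],cv2.COLOR_RGB2HSV),lo,hi)
    n,_,st,c=cv2.connectedComponentsWithStats(m);i=1+st[1:,4].argmax();return c[i]+[u0,v0],st[i]
E
python3 - <<'E'
from h import *
z=np.load("pics/w1.npz");p=dict(img=z['img'],depth=z['depth'],intrinsics=z['K'],distortion=z['D'],W=z['W'])
g,a=blob(p,(50,120,60),(75,255,255),(330,55,385,110));t,b=blob(p,(10,130,120),(25,255,255),(320,100,350,150))
print(g,a,t,b)
for uv in [g,t,(327,172),(315,232),(336,222)]: print(np.round(uv,1),at_depth(p,uv).round(4))
B=at_z(p,g,at_depth(p,g)[2])
cv2.imwrite("pics/w1c.png",cv2.resize(p['img'][50:260,230:420,::-1],None,fx=2.85,fy=2.85,interpolation=cv2.INTER_CUBIC))
E
```

```text
[353.65        80.93214286] [ 15  17  18  19 280] [336.45774648 123.45070423] [ 12  13  10  22 142]
[353.6  80.9] [0.4787 0.0555 0.0541]
[336.5 123.5] [0.5406 0.0278 0.0924]
[327 172] [0.6183 0.0153 0.0722]
[315 232] [ 0.7197 -0.0042  0.0817]
[336 222] [0.7188 0.0339 0.0396]
```

View pics/w1c.png

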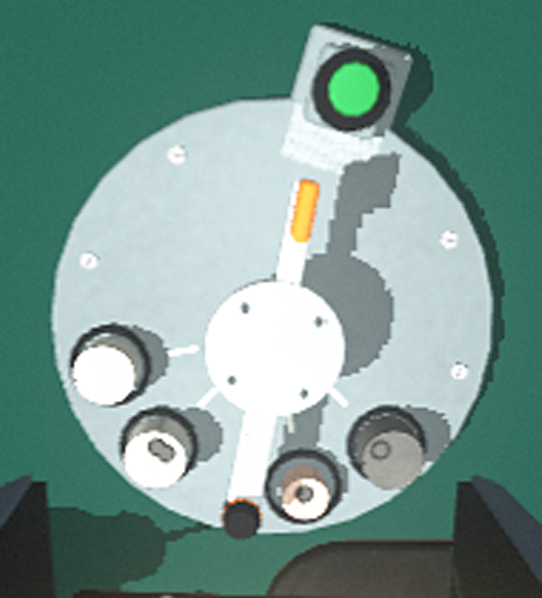

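Measured: axis at about (0.618, 0.015), arm at about -10°, copper at about +11° with radius 105 mm (matches), and tab top z 0.092 (matches). I'll close the fingers, come down on the tab's +y side and push towards -y, slightly short of the target, then look.

```bash
python3 - <<'E'
from h import *
z=np.load("pics/w1.npz");p=dict(intrinsics=z['K'],distortion=z['D'],W=z['W'])
print("copper",at_z(p,(337,224.7),0.040).round(4))
r.grab()
r.move_ptp([0.541,0.075,0.16],Q)
r.movel([0.541,0.075,0.067],speed=0.12)
s=r.read_state();print(s['time'],s['position'].round(4),s['finger_gap'],s['ft_force'].round(2))
c=r.movel([0.541,0.030,0.067],speed=0.03,contact_N=2.0)
s=r.read_state();print(c,s['time'],s['position'].round(4),s['ft_force'].round(2))
if c:
    y=s['position'][1]
    c2=r.movel([0.541,y-0.024,0.067],speed=0.03,contact_N=15)
    s=r.read_state();print(c2,s['time'],s['position'].round(4),s['ft_force'].round(2))
p=wristcap("w2");q=r.capture("scene");cv2.imwrite("pics/s2.png",q['img'][:,:,::-1])
a=p['img'][:,120:520,::-1];b=cv2.resize(q['img'][130:250,260:420,::-1],(400,300));b=cv2.copyMakeBorder(b,0,100,0,0,0)
cv2.imwrite("pics/c2.png",np.hstack([a,b]))
E
```

```text
copper [0.724  0.0358 0.04  ]
9.0583 [0.5415 0.075  0.0676] 3.9977969690470946e-05 [-0.12 -0.42  0.37]
True 10.0333 [0.5406 0.0449 0.0667] [0.   0.09 1.25]
False 11.0 [0.5414 0.0207 0.0672] [ 0.49  0.61 -0.32]
```

View pics/c2.png

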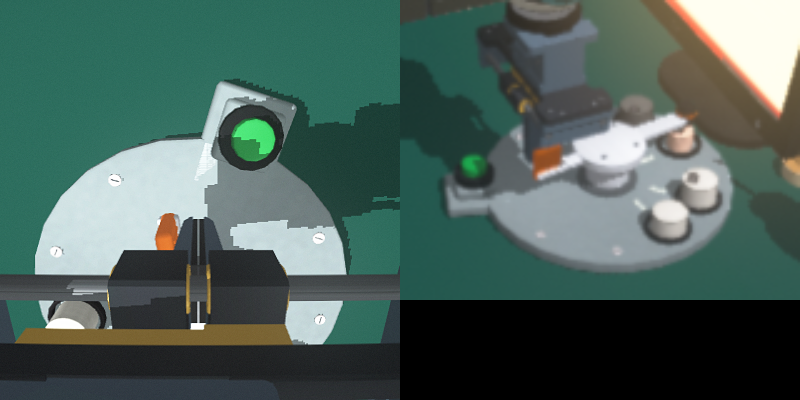

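In the left picture the tab is now left of the fingers at (167,232). In the right picture the head stands over the copper sample at (680,135). I'll back off, rise and measure.

```bash
python3 - <<'E'
from h import *
r.movel([0.541,0.05,0.067],speed=0.08)
r.movel([0.541,0.06,0.16],speed=0.2)
r.move_ptp([0.58,0.02,0.36],Q)
p=wristcap("w3");s=r.read_state();print(s['time'])
t,b=blob(p,(5,130,90),(25,255,255),(290,100,370,175));print(t,b)
print(at_depth(p,t).round(4))
g,a=blob(p,(50,120,60),(75,255,255),(300,55,400,140));print(g,at_depth(p,g).round(4))
for n in ["head_tip","copper_sample"]:
    print(n,[(np.round(d["at"],3).tolist(),round(d["confidence"],2)) for d in r.search_frame(n,p)[:2]])
cv2.imwrite("pics/w3c.png",cv2.resize(p['img'][60:270,220:410,::-1],None,fx=2.85,fy=2.85,interpolation=cv2.INTER_CUBIC))
E
```

```text
13.125
[306.64661654 137.43609023] [ 13  27   8  22 133]
[0.5395 0.0035 0.0918]
[340.80147059  95.07352941] [0.4782 0.0558 0.0538]
head_tip [([0.615, 0.014, 0.07], 0.63)]
copper_sample []
```

View pics/w3c.png

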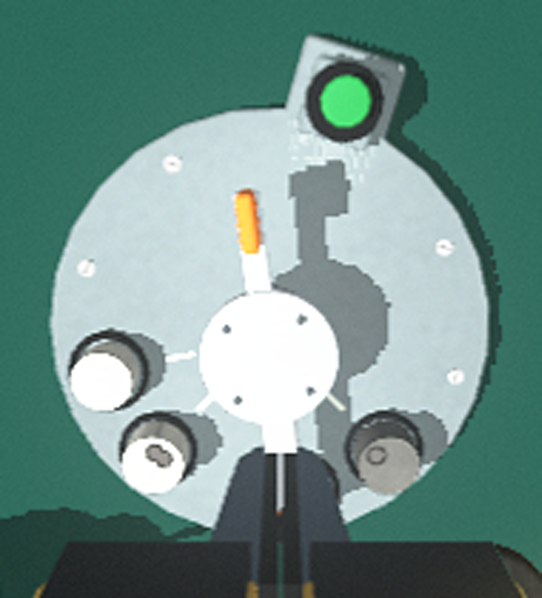

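```bash
python3 - <<'E'
from h import *
z=np.load("pics/w3.npz");p=dict(img=z['img'],depth=z['depth'],intrinsics=z['K'],distortion=z['D'],W=z['W'])
print("hub",at_depth(p,(314.4,185.3)).round(4))
r.move_ptp([0.65,0.02,0.36],Q)
p=wristcap("w4");print(r.read_state()['time'])
cv2.imwrite("pics/w4c.png",cv2.resize(p['img'][20:240,220:420,::-1],None,fx=2.7,fy=2.7,interpolation=cv2.INTER_CUBIC))
t,b=blob(p,(5,130,90),(25,255,255),(290,40,340,150));print(t,at_depth(p,t).round(4))
E
```

```text
hub [0.6183 0.0146 0.0726]
13.6583
[306.04054054  87.85135135] [0.5411 0.0034 0.0915]
```

View pics/w4c.png

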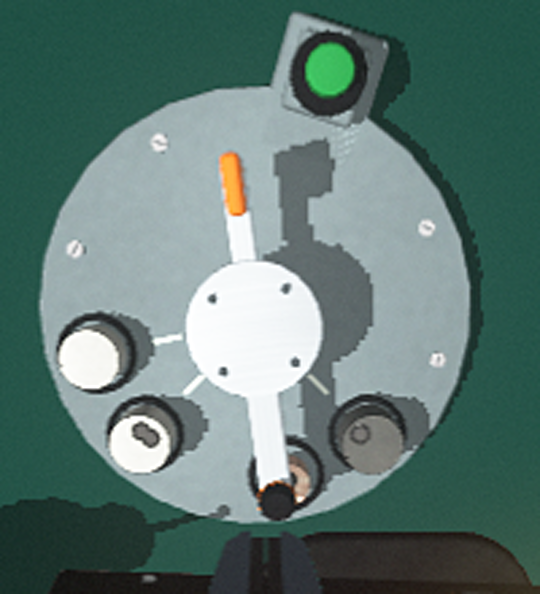

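The head at crop (277,501) still sits a few mm to -y of the copper sample, which shows to its right at (300,478). I'll compute the remaining angle, then give the tab a second small push.

```bash
python3 - <<'E'
from h import *
z=np.load("pics/w4.npz");p=dict(img=z['img'],depth=z['depth'],intrinsics=z['K'],distortion=z['D'],W=z['W'])
f=lambda u,v:(220+u/2.7,20+v/2.7)
O=at_z(p,f(254,328),.0725);H=at_z(p,f(277,501),.082);T=at_z(p,f(232,184),.092);B=at_z(p,f(330,68),.054)
C=np.array([.724,.0358])
ang=lambda a,b:np.degrees(np.arctan2(*(np.array(b)[:2]-np.array(a)[:2])[::-1]))
for n,x in zip("OHTB",(O,H,T,B)):print(n,x.round(4))
print("head",ang(O,H),"tab",ang(T,O),"tab-head",ang(T,H),"button-yaw",ang(B,O),"copper",ang(O,C), "dist",np.linalg.norm(H[:2]-C))
# other cups give the yaw: copper top rim partly visible
for uv,h in [((85,358),.044),((140,444),.048),((366,440),.049)]:
    X=at_z(p,f(*uv),h);print(X.round(4),ang(O,X),np.linalg.norm(X[:2]-O[:2]))
E
```

```text
O [0.6189 0.0144 0.0725]
H [0.7212 0.0281 0.082 ]
T [0.5415 0.0032 0.092 ]
B [0.4786 0.0564 0.054 ]
head 7.637146555925389 tab 8.207462453701144 tab-head 7.88297922831373 button-yaw -16.67351638106866 copper 11.521692146158347 dist 0.008181272099091608
[ 0.6406 -0.0909  0.044 ] -78.36403707985477 0.1075249450417925
[ 0.6948 -0.0585  0.048 ] -43.87845211306938 0.10521348347499465
[0.6918 0.0849 0.049 ] 44.05524148129875 0.10136208347360166
```

```bash
python3 - <<'E'
from h import *
r.move_ptp([0.541,0.06,0.16],Q)
r.movel([0.541,0.05,0.067],speed=0.12)
r.movel([0.541,0.0165,0.067],speed=0.03,contact_N=15)
s=r.read_state();print(s['position'].round(4))
r.movel([0.541,0.05,0.067],speed=0.08)
r.movel([0.541,0.06,0.16],speed=0.2)
r.move_ptp([0.65,0.02,0.36],Q)
p=wristcap("w5");print(r.read_state()['time'])
cv2.imwrite("pics/w5c.png",cv2.resize(p['img'][20:240,220:420,::-1],None,fx=2.7,fy=2.7,interpolation=cv2.INTER_CUBIC))
t,b=blob(p,(5,130,90),(25,255,255),(290,40,340,150));print(t,at_depth(p,t).round(4))
E
```

```text
[0.5411 0.0166 0.067 ]
18.9417
[302.66666667  88.98666667] [ 0.5413 -0.0014  0.0927]
```

View pics/w5c.png

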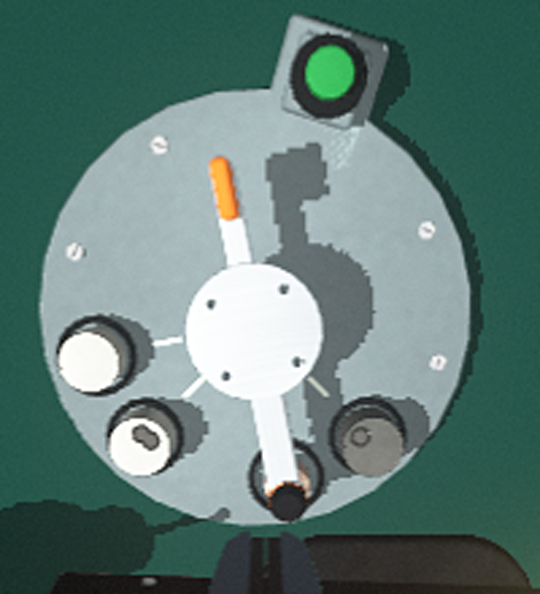

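The head at (289,501) is now centred over the copper cup (cup ring centre near x=286), at about 11.3° against a target of 11.5°. I'll press the button.

```bash
python3 - <<'E'
from h import *
r.move_ptp([0.4787,0.0557,0.14],Q)
r.movel([0.4787,0.0557,0.062],speed=0.1)
r.pause(0.2);print(r.read_state()['ft_force'].round(2))
c=r.movel([0.4787,0.0557,0.043],speed=0.015,contact_N=12)
s=r.read_state();print(c,s['time'],s['position'].round(4),s['ft_force'].round(2))
r.pause(0.3);s=r.read_state();print(s['position'].round(4),s['ft_force'].round(2))
p=r.capture("scene");cv2.imwrite("pics/s6.png",cv2.resize(p['img'][130:250,260:420,::-1],(800,600)))
E
```

```text
[-0.04  0.66 -0.16]
True 22.0583 [0.4788 0.0557 0.0481] [-3.52 -1.02 13.81]
[0.4787 0.0557 0.0481] [-2.68  0.03 12.61]
```

View pics/s6.png

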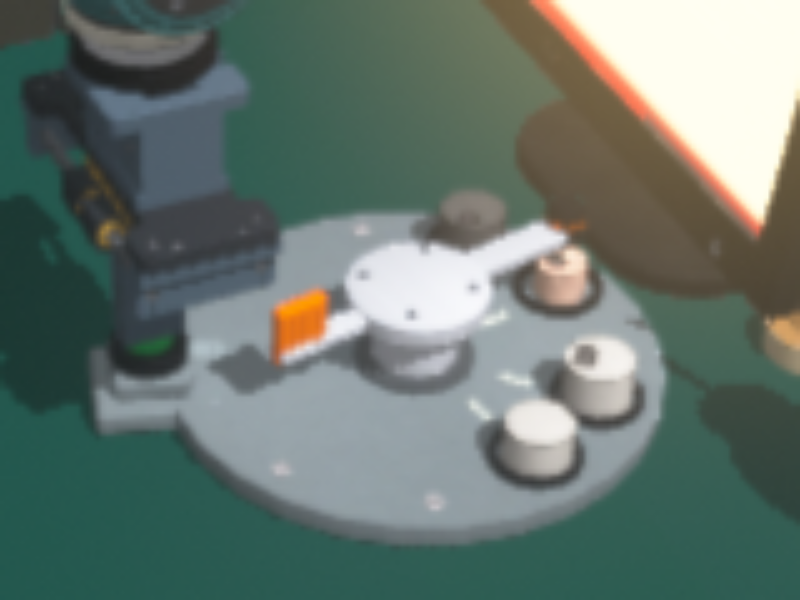

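The fingertips sit on the green button at (150,345) and the head end at (575,230) is above the copper sample (560,270). I'll check the stroke from force against height while letting go, with one more press.

```bash
python3 - <<'E'
from h import *
for z in [.047,.049,.050,.051,.052,.053,.054,.055,.056,.058]:
    r.movel([0.4787,0.0557,z],speed=0.02);r.pause(0.1)
    s=r.read_state();print(s['position'][2].round(4),s['ft_force'].round(2))
r.movel([0.4787,0.0557,0.15],speed=0.2);print(s['time'])
E
```

```text
0.0478 [-9.07 -0.59 29.98]
0.049 [-1.28  0.26  4.19]
0.05 [-0.9  -0.78  3.67]
0.051 [0.2  0.83 3.37]
0.052 [0.74 0.65 1.96]
0.053 [0.72 0.2  1.73]
0.054 [-0.14  0.57  1.27]
0.0549 [-0.24  0.73  0.61]
0.056 [-0.57  0.25 -0.39]
0.0581 [-0.07 -0.09 -0.18]
25.9083
```

The spring force ran linearly from about 0.0545 down to a hard stop at 0.048, so the button made its full 6 mm stroke. I'll take one last check of the turret, then hand in.

```bash
python3 - <<'E'
from h import *
r.move_ptp([0.65,0.02,0.36],Q);p=wristcap("w7")
t,b=blob(p,(5,130,90),(25,255,255),(290,40,340,150));print(t,at_depth(p,t).round(4))
a=np.load("pics/w5.npz")['img'];print(np.abs(a.astype(int)-p['img'])[20:215,220:420].mean())
if abs(t[0]-302.67)<1.5: print(r.hand_in(),r.read_state()['time'])
E
```

```text
[302.64238411  89.00662252] [ 0.5413 -0.0015  0.0913]
2.074940170940171
the job is handed in; nothing more can be done
the job is handed in; nothing more can be done
```

The job is handed in: by my last camera measurement the reading head stands within about 1 mm of the copper sample's centre. The green button was pressed its full 6 mm there and released, and the arm was raised clear of everything at the end; the judge's verdict was not shown.

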